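# Centre the incense burner on its stand

## Robot

A 7-joint arm with a two-finger parallel gripper is mounted at the origin on the work surface. World frame = base frame: x ahead of the robot, y to its left, z up, the work surface at z = 0. Lengths are in m, angles in rad, forces in N, time in s.
With the tool pointing down it reaches from about 0.425 to 0.95 m from the base axis. Payload 16.7 kg.
Tool frame: the origin (TCP) lies on the centre line of the jaws, within the pads' length; the fingertips stand 17 mm ahead of it and the grasp point (between the pads) lies 2 mm behind it; y points along the fingers, x is the direction in which the jaws open and shut, and the axes are right-handed (so a half turn about y gives the same grasp; the last joint's range is limited). The gripper opens to 94 mm and grips with 3 to 60 N. Pads are 16 mm wide; open, the fingers measure 119 mm over their backs; the gripper's body (75 mm by 177 mm) begins 78 mm behind the grasp point.
Start: joints at [-1.486, 0.426, 0.074, 1.606, -0.034, 1.111, -0.067], TCP at [0.156, 0.657, 0.222] pointing down, gripper open.
Joint ranges: [-2.85, 2.85], [-0.5, 2.14], [-1.23, 1.37], [0.21, 2.46], [-1.02, 4.16], [0.16, 2.05], [-2.73, 2.73]. Speed limits (rad/s): [1.89, 1.89, 2.39, 2.39, 3.01, 3.01, 3.01].

## Interface

Orientations are given as a rotation vector (axis times angle).
In Python, from plant import bot gives the robot as it stands.
- The arm moves only by the tool step_arm, never from a script. Its argument "plan" is a list of rows, each an object of numbers: "x", "y", "z": the shift along the tool's x, y, z in mm; "ax", "ay", "az": the turn, a rotation vector about the tool's x, y, z in degrees; "fingers": the closure, from -1 (fully open) to 1 (shut). A call has 1 to 20 rows; each row is the pose to reach, as a shift and turn from the pose commanded when the call began, along the tool's axes at that moment; what a row does not reach only later rows make up. A row lasts 1/8 s, in which the tool goes at most 62.5 mm and 10.7 degrees, less where a joint would pass 70% of its speed; a pose out of reach is approached as far as the arm can. A call with a gripper value outside its range is refused whole. The fingers move at their own pace and stop on an object; the grip force is fixed at half the most. Time passes only in rows, so rows that repeat a pose let the fingers close. It gives the time, the measured TCP pose, the force and the opening at its end, in the units of the state.
- bot.state(): the state, without advancing time (a new reading comes with each control period).
- bot.capture(name): name is "side" or "top" or "wrist"; returns a dict with "color" (480x640x3 uint8, red, green, blue), "mtx" (3x3 intrinsics, pixels), "cam_to_world" (4x4, takes a point from camera to world coordinates); the wrist camera has in their place "T_tool_cam" (4x4, takes a point from camera to tool coordinates, whose origin is the TCP and whose axes are the tool frame's). Camera axes: x right, y up, looking along -z (the intrinsics and any distortion apply to the point x, -y, -z); pixel columns grow to the right and rows downward; lengths in m; the calibration is good to about 2 mm. A picture is of the moment at which its call begins: read the wrist's pose just before it. There is no depth.
- bot.close_job(): hands the job in, once; it reports no verdict.
The state is a dict: "clock": time; "q": joint angles; "qvel": joint speeds; "joint_efforts": joint torques, N m; "tool_pos": TCP position; "ee_rot": TCP orientation; "force": force on the tool from outside, world axes, zero at the start; "moment": the same for the moment, N m; "width": opening from 0.0 (shut) to 1.0 (fully open).
Only numpy, scipy, OpenCV 4.12 (cv2) and the standard library are available. Lean on these libraries where they do the work, as an engineer would, in place of code of your own. Each camera call takes 0.05 s, during which the arm holds its last target.

## Task

The small clay incense burner was put down near the edge of its little wooden stand. Nudge it to the middle of the stand with light taps of a fingertip on its outside, so that it stands upright and centred, and then leave it alone. Do not take it between the fingers, lift it, tip it or knock it off; leave the stand where it is and do not disturb the jebena or the cups.

Things in the scene. Friction and masses are not known exactly. Their poses are not given: they have to be found in the camera images.
- burner: Loose top-heavy clay goblet, round, 82 mm tall, 190 g +-1/3, origin: centre of foot's underside, z up. Foot 42 mm across, stem 29, bowl widest (62) 43-48 mm up, rim 55. An upright finger meets it at that belt; pushed there slowly it slides (under 2 N); pushed near the rim or struck fast it tips. Starts 14-21 mm off the stand's centre, any direction.
- stand: Turned wooden stand, a loose round disc 90 mm in diameter and 24 mm tall, flat on top, 260 g, on the tiled bench. Origin: centre of its underside, z up; its top centre is 24 mm above the origin. Its yaw has no visible meaning. It stays put when only the burner is pushed.
- jebena: Bystander: black clay coffee pot, 216 mm tall with its straw stopper, round belly 122 mm in diameter, origin at the centre of its underside. Spout reaches 95 mm out along its own +x (70 to 140 mm up), handle 77 mm out along -x (75 to 180 mm up).
- cini_a: Bystander: white handleless cup, 64 mm across the rim, 34 mm across the foot, 50 mm tall, origin at the centre of its underside.
- cini_b: Bystander: a second cup of the same kind and size.
- cini_c: Bystander: a third cup of the same kind and size.
There are look-alikes about, which are no part of the job. What is shaped like the burner but purple or yellow is not meant.

How it is judged:
By the outcome, as a careful person would: the job done as asked, in the order asked, and still so for the second after the job is handed in, with the robot touching nothing.
It also fails if it takes over 51 s, if anything falls off the work surface, if the arm or the gripper's body presses on something with over 40 N, if the wrist force passes 120 N, or if a joint passes its speed limit or range.

## Working session

There is one attempt and no reset: what is moved stays moved. The work goes in short steps, Python scripts to look and compute and a tool call to move; the robot and the scene stay as the last step left them, time stands still between calls to the robot, and variables do not carry over. Pictures are saved under pics/ and viewed, and the job is handed in when it is done.

Besides the shell and the picture viewer there is one more tool, called after ">>>" by a JSON object that holds its "name" and its "arguments", one argument or row to a line. step_arm: Moves the arm, as the interface text tells. Its arguments: {"type":"object","properties":{"plan":{"type":"array"}},"required":["plan"]}

```bash
mkdir -p pics; cat > h.py <<'E'
import numpy as np, cv2
from scipy.spatial.transform import Rotation as R
from plant import bot
def snap(n,f):
    s=bot.state(); c=bot.capture(n); cv2.imwrite(f'pics/{f}.png',c['color'][:,:,::-1]); 
    T=c.get('cam_to_world')
    if T is None:
        W=np.eye(4);W[:3,:3]=R.from_rotvec(s['ee_rot']).as_matrix();W[:3,3]=s['tool_pos'];T=W@np.array(c['T_tool_cam'])
    np.savez(f'pics/{f}.npz',K=c['mtx'],T=T); return c
def load(f):
    d=np.load(f'pics/{f}.npz'); return d['K'],d['T']
def onplane(f,u,v,z):
    K,T=load(f); r=np.linalg.inv(K)@[u,v,1]; d=T[:3,:3]@[r[0],-r[1],-r[2]]; o=T[:3,3]
    return o+d*(z-o[2])/d[2]
def proj(f,P):
    K,T=load(f); P=np.atleast_2d(P); p=(np.linalg.inv(T)@np.c_[P,np.ones(len(P))].T)[:3]
    q=K@np.array([p[0],-p[1],-p[2]]); return (q[:2]/q[2]).T
E
python3 - <<'E'
from h import *
for n in ('side','top','wrist'):
    c=snap(n,n+'0'); print(n,[k for k in c]); print(c['mtx']); print(load(n+'0')[1].round(3))
s=bot.state(); print(s)
E
```

```text
side ['color', 'mtx', 'cam_to_world']
[[465.0592316    0.         310.83579508]
 [  0.         465.0592316  239.70546383]
 [  0.           0.           1.        ]]
[[-0.841  0.406 -0.358  0.223]
 [-0.541 -0.627  0.56   0.563]
 [ 0.003  0.664  0.747  0.806]
 [ 0.     0.     0.     1.   ]]
top ['color', 'mtx', 'cam_to_world']
[[435.34587978   0.         321.86581662]
 [  0.         435.34587978 246.687588  ]
 [  0.           0.           1.        ]]
[[-0.022  0.998 -0.057  0.508]
 [-1.    -0.022  0.01   0.025]
 [ 0.009  0.058  0.998  0.942]
 [ 0.     0.     0.     1.   ]]
wrist ['color', 'mtx', 'T_tool_cam']
[[378.58790539   0.         317.59043791]
 [  0.         378.58790539 245.10052862]
 [  0.           0.           1.        ]]
[[ 0.232 -0.947 -0.224  0.09 ]
 [ 0.973  0.226  0.054  0.671]
 [-0.001 -0.23   0.973  0.384]
 [ 0.     0.     0.     1.   ]]
{'clock': 0.15, 'q': array([-1.48646425,  0.42658705,  0.07384859,  1.60640538, -0.03410951,
        1.11083219, -0.06708123]), 'qvel': array([-0.00013766, -0.00250941,  0.00055854, -0.00217934, -0.00038818,
        0.00075394,  0.00083933]), 'joint_efforts': array([ 3.89421868e-03, -9.36276698e+01,  3.66923936e+00, -4.54421854e+01,
       -4.86763380e-02,  1.79602060e-02,  6.55651593e-05]), 'tool_pos': array([0.15634332, 0.65632775, 0.22196122]), 'ee_rot': array([-1.31143854, -1.03471254,  1.0359353 ]), 'force': array([-0.53116275, -0.56449193, -0.20707646]), 'moment': array([-0.01552121,  0.01071804, -0.09353755]), 'width': 0.9998109859429245}
```

View pics/side0.png

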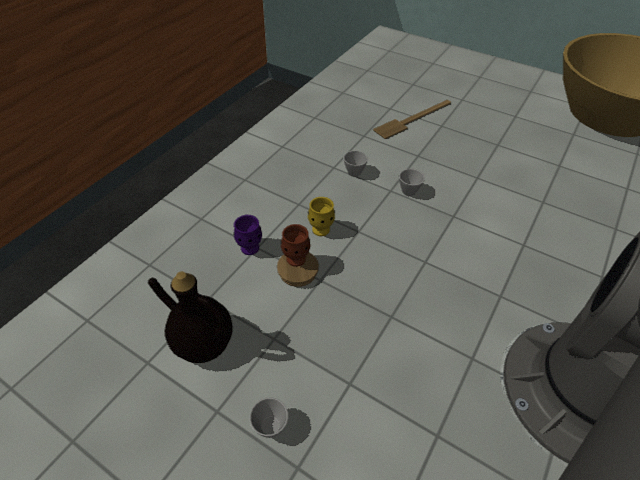

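View pics/top0.png

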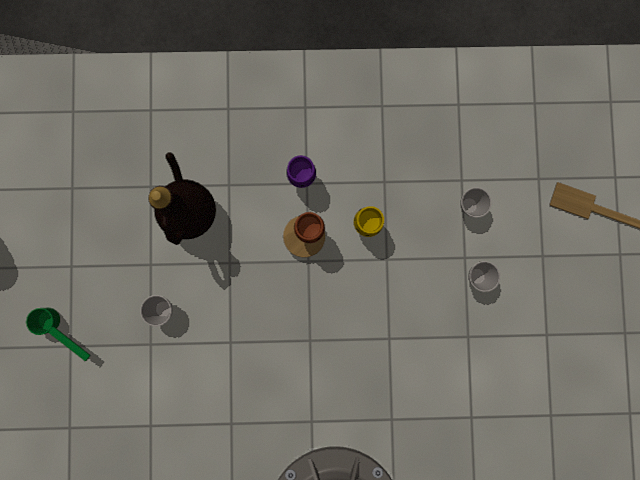

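View pics/wrist0.png

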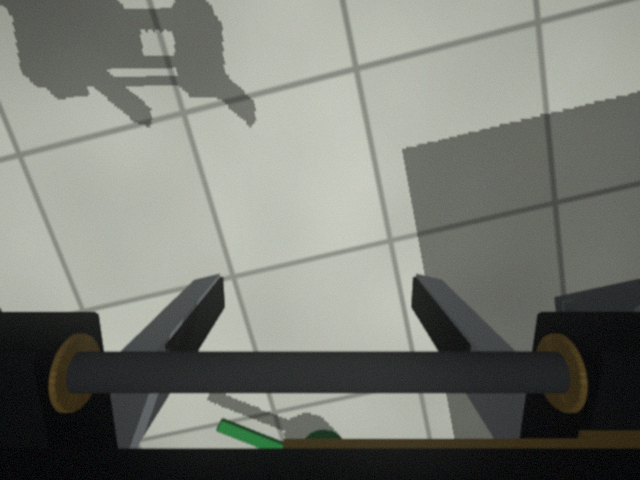

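The scene has three goblets. Going by the top image, purple is at (301,171), yellow at (369,221), and reddish clay at (310,227) on a wooden disc at (303,238). The clay one on the stand fits the description, so I'll confirm it with enlarged crops.

```bash
python3 - <<'E'
from h import *
a=cv2.imread('pics/top0.png')[190:280,250:370]; b=cv2.imread('pics/side0.png')[205:305,235:355]
a=cv2.resize(a,(480,360),interpolation=cv2.INTER_NEAREST);b=cv2.resize(b,(432,360),interpolation=cv2.INTER_NEAREST)[:,:320]
cv2.imwrite('pics/crop0.png',np.hstack([a,b]))
print(onplane('top0',303.5,239,0.024), onplane('top0',310,227,0.106), onplane('side0',298,268,.024),onplane('side0',295.5,233,.106))
for n,p in dict(jeb=(185,210),pur=(302,171),yel=(369,221),c1=(156,310),c2=(476,203),c3=(485,277)).items(): print(n,onplane('top0',*p,.06))
s=bot.state();print(R.from_rotvec(s['ee_rot']).as_matrix().round(3))
E
```

```text
[0.5780993  0.05455761 0.024     ] [0.5947851  0.03895143 0.106     ] [0.57750843 0.06036452 0.024     ] [0.59516376 0.04051958 0.106     ]
jeb [0.63972469 0.29320668 0.06      ]
pur [0.71517855 0.05370633 0.06      ]
yel [ 0.60926338 -0.08081547  0.06      ]
c1 [0.43892132 0.35208597 0.06      ]
c2 [ 0.64164235 -0.30123848  0.06      ]
c3 [ 0.49010002 -0.3130802   0.06      ]
[[ 0.232 -0.    -0.973]
 [ 0.973 -0.001  0.232]
 [-0.001 -1.    -0.   ]]
```

View pics/crop0.png

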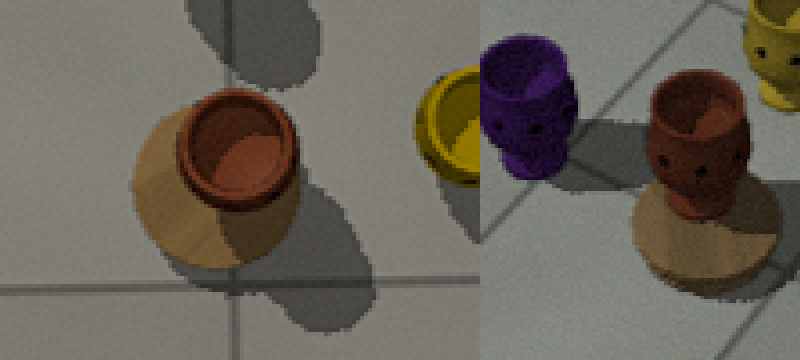

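The crop confirms it: the clay goblet stands on the disc and is offset towards +x and -y. I'll lift, shut the fingers and move to a viewing pose behind it on the outer side.

>>> {"name": "step_arm", "arguments": {
  "plan": [
    {"y":-60,"fingers":1},
    {"x":-32,"y":-80,"z":-38,"fingers":1},
    {"x":-535,"y":-80,"z":-628,"ay":31.6,"fingers":1},
    {"x":-535,"y":-80,"z":-628,"ay":31.6,"fingers":1},
    {"x":-535,"y":-80,"z":-628,"ay":31.6,"fingers":1},
    {"x":-535,"y":-80,"z":-628,"ay":31.6,"fingers":1},
    {"x":-535,"y":-80,"z":-628,"ay":31.6,"fingers":1},
    {"x":-535,"y":-80,"z":-628,"ay":31.6,"fingers":1},
    {"x":-535,"y":-80,"z":-628,"ay":31.6,"fingers":1},
    {"x":-535,"y":-80,"z":-628,"ay":31.6,"fingers":1},
    {"x":-535,"y":-80,"z":-628,"ay":31.6,"fingers":1},
    {"x":-535,"y":-80,"z":-628,"ay":31.6,"fingers":1},
    {"x":-535,"y":-80,"z":-628,"ay":31.6,"fingers":1},
    {"x":-535,"y":-80,"z":-628,"ay":31.6,"fingers":1},
    {"x":-535,"y":-80,"z":-628,"ay":31.6,"fingers":1},
    {"x":-535,"y":-80,"z":-628,"ay":31.6,"fingers":1},
    {"x":-535,"y":-80,"z":-628,"ay":31.6,"fingers":1},
    {"x":-535,"y":-80,"z":-628,"ay":31.6,"fingers":1}
  ]
}}

```text
validation failed for argument at $.pl...
```

```bash
python3 - <<'E'
from h import *
snap('wrist','wrist1')
s=bot.state();print(s['clock'],s['q'].round(3),s['tool_pos'],s['width'],s['force']);print(R.from_rotvec(s['ee_rot']).as_matrix().round(3))
E
```

```text
0.2 [-1.486  0.426  0.074  1.606 -0.034  1.111 -0.067] [0.15636464 0.65637057 0.22205431] 0.9997345520730982 [-0.45938463  0.80277096 -1.44818587]
[[ 0.232 -0.    -0.973]
 [ 0.973 -0.001  0.232]
 [-0.001 -1.    -0.   ]]
```

View pics/wrist1.png

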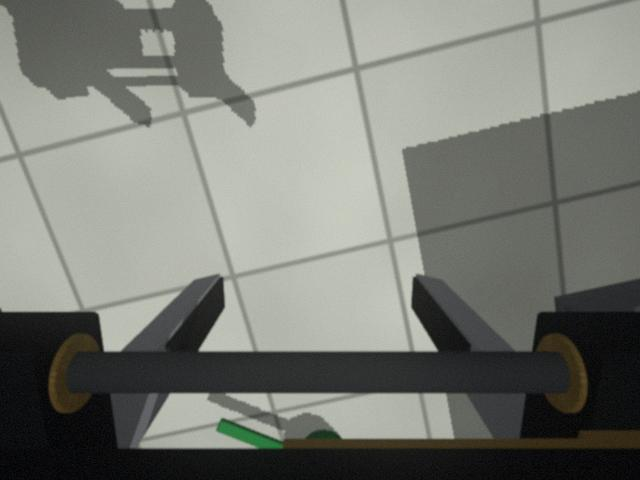

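The call was refused and nothing moved. I'll retry with every key given in each row.

>>> {"name": "step_arm", "arguments": {
  "plan": [
    {"x":0,"y":-60,"z":0,"ax":0,"ay":0,"az":0,"fingers":1}
  ]
}}

```text
clock: 0.32
tool_pos: [0.1558, 0.6545, 0.2787]
ee_rot: [-1.317, -1.031, 1.041]
force: [-0.6, 0.2, 0.3]
width: 0.927
```

>>> {"name": "step_arm", "arguments": {
  "plan": [
    {"x":-32,"y":-20,"z":-38,"ax":0,"ay":0,"az":0,"fingers":1},
    {"x":-535,"y":-20,"z":-628,"ax":0,"ay":31.6,"az":0,"fingers":1},
    {"x":-535,"y":-20,"z":-628,"ax":0,"ay":31.6,"az":0,"fingers":1},
    {"x":-535,"y":-20,"z":-628,"ax":0,"ay":31.6,"az":0,"fingers":1},
    {"x":-535,"y":-20,"z":-628,"ax":0,"ay":31.6,"az":0,"fingers":1},
    {"x":-535,"y":-20,"z":-628,"ax":0,"ay":31.6,"az":0,"fingers":1},
    {"x":-535,"y":-20,"z":-628,"ax":0,"ay":31.6,"az":0,"fingers":1},
    {"x":-535,"y":-20,"z":-628,"ax":0,"ay":31.6,"az":0,"fingers":1},
    {"x":-535,"y":-20,"z":-628,"ax":0,"ay":31.6,"az":0,"fingers":1},
    {"x":-535,"y":-20,"z":-628,"ax":0,"ay":31.6,"az":0,"fingers":1},
    {"x":-535,"y":-20,"z":-628,"ax":0,"ay":31.6,"az":0,"fingers":1},
    {"x":-535,"y":-20,"z":-628,"ax":0,"ay":31.6,"az":0,"fingers":1},
    {"x":-535,"y":-20,"z":-628,"ax":0,"ay":31.6,"az":0,"fingers":1},
    {"x":-535,"y":-20,"z":-628,"ax":0,"ay":31.6,"az":0,"fingers":1},
    {"x":-535,"y":-20,"z":-628,"ax":0,"ay":31.6,"az":0,"fingers":1},
    {"x":-535,"y":-20,"z":-628,"ax":0,"ay":31.6,"az":0,"fingers":1},
    {"x":-535,"y":-20,"z":-628,"ax":0,"ay":31.6,"az":0,"fingers":1},
    {"x":-535,"y":-20,"z":-628,"ax":0,"ay":31.6,"az":0,"fingers":1}
  ]
}}

```text
clock: 2.58
tool_pos: [0.6431, -0.0083, 0.3027]
ee_rot: [-1.482, -0.615, 0.615]
force: [-0.6, -0.2, 0.7]
width: 0.006
```

```bash
python3 - <<'E'
from h import *
snap('wrist','wrist1')
s=bot.state();print(s['clock'],s['q'].round(3),s['tool_pos'],s['width'],s['force']);print(R.from_rotvec(s['ee_rot']).as_matrix().round(3))
E
```

```text
2.625 [-0.561  0.361  0.635  1.612 -0.223  1.242  0.902] [ 0.64314923 -0.00857047  0.30271711] 0.008052235243740803 [ 0.23266056 -0.23283209  0.17883037]
[[ 0.706  0.    -0.708]
 [ 0.708  0.     0.706]
 [ 0.    -1.     0.   ]]
```

View pics/wrist1.png

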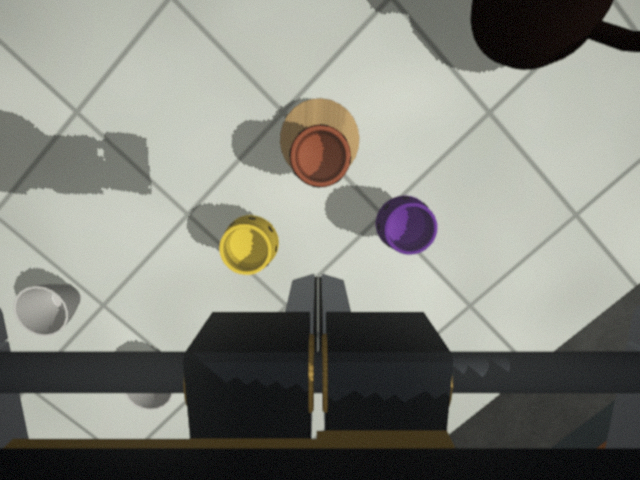

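Wrist view: the burner is at (320,155), the stand around (320,130), and the closed fingertips at (318,278). The way is clear between yellow (249,245) and purple (407,225). I'll fit burner and stand silhouettes with a shared model.

```bash
cat > fit.py <<'E'
from h import *
from scipy.optimize import minimize
t=np.linspace(0,2*np.pi,72,endpoint=False)
def ring(c,r,z): return np.c_[c[0]+r*np.cos(t),c[1]+r*np.sin(t),np.full(72,z)]
def sil(f,c,rings,S=8,sh=(480,640)):
    pts=proj(f,np.vstack([ring(c,r,z) for r,z in rings]))
    h=cv2.convexHull(pts.astype(np.float32))
    m=np.zeros(sh,np.uint8); cv2.fillConvexPoly(m,np.round(h*2**S).astype(np.int32),255,cv2.LINE_AA,S); return m/255.
B1=[[(.0275,.106),(.031,.072),(.031,.067)]]; B=B1+[[(.031,.067),(.0145,.05)],[(.021,.024),(.021,.03),(.0145,.05)]]
D=[[(.045,.0),(.045,.024)]]
def model(f,c,parts): return np.max([sil(f,c,p) for p in parts],axis=0)
def best(f,mask,c0,parts,valid):
    g=lambda c: (((model(f,c,parts)-mask)**2)*valid).sum()
    r=minimize(g,c0,method='Nelder-Mead',options=dict(initial_simplex=[c0,c0+[.006,0],c0+[0,.006]],xatol=5e-5,fatol=.05)); return r.x,r.fun
def run(f,b0,s0):
    im=cv2.imread(f'pics/{f}.png'); hsv=cv2.cvtColor(im,cv2.COLOR_BGR2HSV); H,Sa,V=[hsv[...,i].astype(int) for i in range(3)]
    red=(((H<10)|(H>172))&(Sa>110)&(V>25)); wood=((H>=10)&(H<19)&(Sa>75)&(V>30))
    roi=np.zeros((480,640),bool); p=proj(f,[[*s0,.05]])[0].astype(int); w=60 if 'wrist' in f else 42
    roi[max(p[1]-w,0):p[1]+w,max(p[0]-w,0):p[0]+w]=1
    red&=roi; wood&=roi
    k=np.ones((3,3),np.uint8); red=cv2.morphologyEx(red.astype(np.uint8),cv2.MORPH_CLOSE,np.ones((5,5),np.uint8)); 
    cs,_=cv2.findContours(red,cv2.RETR_EXTERNAL,cv2.CHAIN_APPROX_NONE); red=np.zeros((480,640),np.uint8); cv2.drawContours(red,[max(cs,key=cv2.contourArea)],-1,1,-1)
    b,e1=best(f,red.astype(float),np.array(b0),B,roi.astype(float))
    un=cv2.morphologyEx((wood|(red>0)).astype(np.uint8),cv2.MORPH_OPEN,k)
    hid=cv2.dilate(red,k)>0
    s,e2=best(f,un.astype(float),np.array(s0),D,(roi&~hid).astype(float))
    o=im.copy()
    for m,c in ((model(f,b,B),(0,255,0)),(model(f,s,D),(255,255,0))):
        cs,_=cv2.findContours((m>.5).astype(np.uint8),cv2.RETR_EXTERNAL,cv2.CHAIN_APPROX_NONE); cv2.drawContours(o,cs,-1,c,1)
    y0=np.clip(p[1]-60,0,360);x0=np.clip(p[0]-60,0,520)
    c=np.hstack([o[y0:y0+120,x0:x0+120],cv2.cvtColor((red*120+un*120).astype(np.uint8),cv2.COLOR_GRAY2BGR)[y0:y0+120,x0:x0+120]])
    cv2.imwrite(f'pics/{f}_fit.png',cv2.resize(c,(800,400),interpolation=cv2.INTER_NEAREST))
    print(f,'burner',(b*1e3).round(1),'stand',(s*1e3).round(1),'b-s mm',((b-s)*1e3).round(1),np.linalg.norm(b-s)*1e3,'err px',e1,e2); return b,s
E
python3 - <<'E'
from fit import *
for f in ('wrist1','top0','side0'): run(f,[.593,.040],[.578,.056])
a=[cv2.imread(f'pics/{f}_fit.png') for f in ('wrist1','top0','side0')]
cv2.imwrite('pics/fits1.png',cv2.resize(np.vstack(a),(400,600),interpolation=cv2.INTER_AREA))
E
```

```text
wrist1 burner [597.3  39.4] stand [659.4 -41.5] b-s mm [-62.1  80.9] 101.95987942374337 err px 293.1851287966167 237.0
top0 burner [596.9  40.6] stand [589.   52.6] b-s mm [  7.9 -12. ] 14.321272193297949 err px 95.64559784698193 256.4730180699731
side0 burner [594.5  41.5] stand [629.5  -5.3] b-s mm [-35.   46.8] 58.421071538747064 err px 118.37056516724337 363.95435601691656
```

View pics/fits1.png

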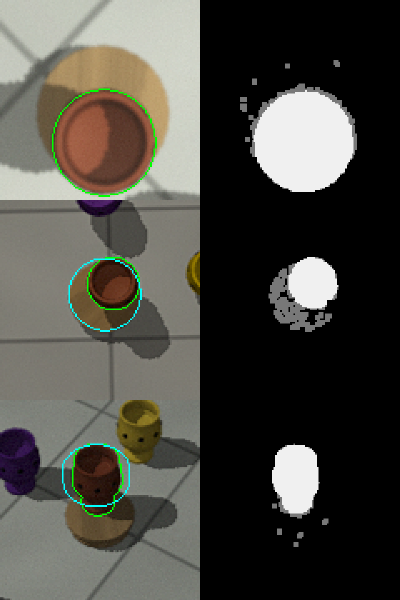

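The burner fits well, but the wood threshold is wrong. I'll fix that.

```bash
python3 - <<'E'
import cv2
for f,ps in (('wrist1',[(300,115),(340,110),(290,140),(350,150),(280,90),(250,150)]),('top0',[(292,238),(300,250),(315,250),(330,255),(280,220)]),('side0',[(285,268),(305,275),(312,262),(330,266)])):
    h=cv2.cvtColor(cv2.blur(cv2.imread(f'pics/{f}.png'),(3,3)),cv2.COLOR_BGR2HSV); print(f,[h[v,u].tolist() for u,v in ps])
E
sed -i "s/im=cv2.imread(f'pics\/{f}.png'); hsv=cv2.cvtColor(im,/im=cv2.imread(f'pics\/{f}.png'); hsv=cv2.cvtColor(cv2.medianBlur(im,3),/; s/(H>=10)&(H<19)&(Sa>75)&(V>30)/(H>=8)\&(H<24)\&(Sa>70)\&(V>30)/" fit.py
python3 - <<'E'
from fit import *
for f in ('wrist1','top0','side0'): run(f,[.595,.040],[.578,.056])
a=[cv2.imread(f'pics/{f}_fit.png') for f in ('wrist1','top0','side0')]
cv2.imwrite('pics/fits2.png',cv2.resize(np.vstack(a),(400,600),interpolation=cv2.INTER_AREA))
E
```

```text
wrist1 [[18, 108, 172], [18, 108, 170], [18, 104, 101], [14, 123, 162], [41, 14, 197], [39, 17, 107]]
top0 [[17, 134, 105], [18, 136, 107], [17, 143, 64], [26, 24, 75], [22, 22, 129]]
side0 [[18, 119, 103], [18, 121, 95], [17, 109, 49], [45, 10, 51]]
wrist1 burner [597.7  39.2] stand [585.1  50.4] b-s mm [ 12.6 -11.2] 16.847869584454394 err px 309.5859131103422 175.80965782391388
top0 burner [596.9  41.5] stand [587.2  53. ] b-s mm [  9.7 -11.5] 15.062298435237077 err px 94.24293733179547 52.474386774317566
side0 burner [595.3  42.3] stand [588.4  47.4] b-s mm [ 6.9 -5.1] 8.610393405171347 err px 111.4561630142253 115.53950019223376
```

View pics/fits2.png

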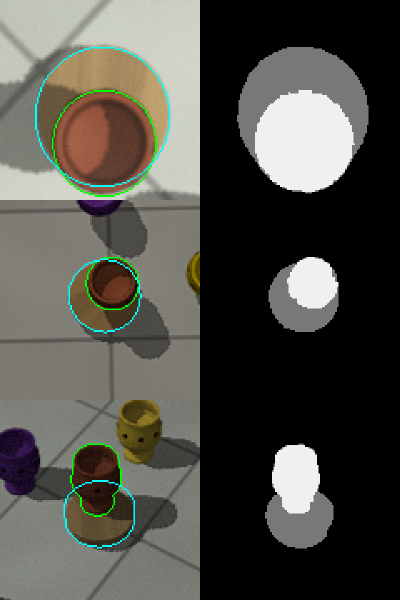

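The model outlines come out about 1 px too large, because anti-aliased fill inflates them. I'll render supersampled instead.

```bash
python3 - <<'E'
s=open('fit.py').read()
a=s.index("    m=np.zeros(sh,np.uint8); cv2.fillC"); b=s.index("B1=[[")
s=s[:a]+"""    m=np.zeros((sh[0]*6,sh[1]*6),np.uint8); cv2.fillPoly(m,[np.round((h+.5)*6-.5).astype(np.int32)],255)
    return cv2.resize(m,(sh[1],sh[0]),interpolation=cv2.INTER_AREA)/255.
"""+s[b:]
open('fit.py','w').write(s)
E
python3 - <<'E'
from fit import *
for f in ('wrist1','top0','side0'): run(f,[.595,.040],[.580,.054])
a=[cv2.imread(f'pics/{f}_fit.png') for f in ('wrist1','top0','side0')]
cv2.imwrite('pics/fits3.png',cv2.resize(np.vstack(a),(400,600),interpolation=cv2.INTER_AREA))
E
```

```text
wrist1 burner [597.4  40. ] stand [584.7  50.9] b-s mm [ 12.7 -10.9] 16.691256731007485 err px 207.61250288350635 102.66535947712417
top0 burner [597.4  41.6] stand [585.9  53.6] b-s mm [ 11.6 -11.9] 16.59651348297676 err px 47.30511341791618 21.514755863129565
side0 burner [595.6  42.7] stand [587.4  48.9] b-s mm [ 8.1 -6.2] 10.244780106660825 err px 54.87769319492503 80.73966935793925
```

View pics/fits3.png

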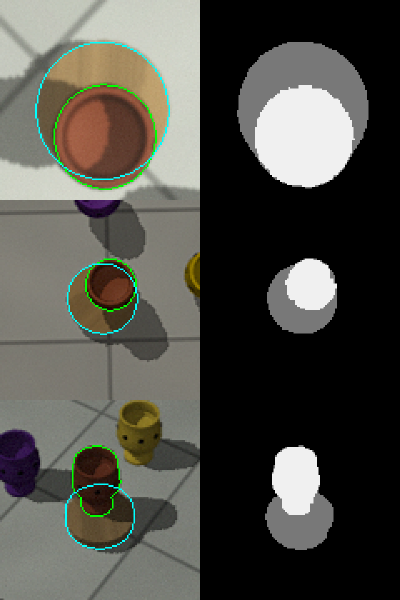

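```bash
python3 - <<'E'
from fit import *
a=[cv2.resize(cv2.imread(f'pics/{f}.png')[y:y+75,x:x+75],(400,400),interpolation=cv2.INTER_CUBIC) for f,x,y in (('side0',262,218),('wrist1',282,94))]
cv2.imwrite('pics/big.png',np.clip(np.hstack(a)*1.5,0,255))
E
```

```text
[ WARN:0@0.697] global loadsave.cpp:1063 imwrite_ Unsupported depth image for selected encoder is fallbacked to CV_8U.
```

View pics/big.png

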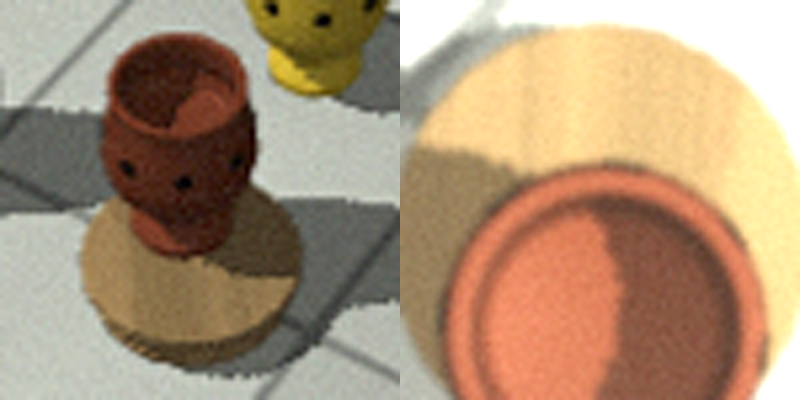

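```bash
python3 - <<'E'
import fit
from fit import *
for r in (.042,.039,.03):
    fit.D=[[(r,.0),(.045,.018),(.045,.024)]]; print(r)
    for f in ('wrist1','top0','side0'): run(f,[.595,.040],[.580,.054])
E
```

```text
0.042
wrist1 burner [597.4  40. ] stand [584.7  50.9] b-s mm [ 12.7 -10.9] 16.691256731007485 err px 207.61250288350635 102.66535947712417
top0 burner [597.4  41.6] stand [585.4  53.7] b-s mm [ 12. -12.] 17.001813836552035 err px 47.30511341791618 18.289396386005382
side0 burner [595.6  42.7] stand [585.6  51.7] b-s mm [ 9.9 -9. ] 13.402958750230805 err px 54.87769319492503 48.278415993848526
0.039
wrist1 burner [597.4  40. ] stand [584.7  50.9] b-s mm [ 12.7 -10.9] 16.691256731007485 err px 207.61250288350635 102.66535947712417
top0 burner [597.4  41.6] stand [585.4  53.7] b-s mm [ 12. -12.] 17.001813836552035 err px 47.30511341791618 18.289396386005382
side0 burner [595.6  42.7] stand [583.6  54.5] b-s mm [ 12.  -11.8] 16.801604156360764 err px 54.87769319492503 31.489965397923875
0.03
wrist1 burner [597.4  40. ] stand [584.7  50.9] b-s mm [ 12.7 -10.9] 16.691256731007485 err px 207.61250288350635 102.66535947712417
top0 burner [597.4  41.6] stand [585.4  53.7] b-s mm [ 12. -12.] 17.001813836552035 err px 47.30511341791618 18.289396386005382
side0 burner [595.6  42.7] stand [581.1  57.6] b-s mm [ 14.5 -14.9] 20.789380370014026 err px 54.87769319492503 53.849765474817374
```

With the tapered stand profile all three cameras agree: the burner is about 17 mm off centre, and the push direction is the tool's +z, with 2 mm sideways to line up. I'll descend behind the burner.

>>> {"name": "step_arm", "arguments": {
  "plan": [
    {"x":2,"y":60,"z":0,"ax":0,"ay":0,"az":0,"fingers":1},
    {"x":2,"y":120,"z":0,"ax":0,"ay":0,"az":0,"fingers":1},
    {"x":2,"y":170,"z":0,"ax":0,"ay":0,"az":0,"fingers":1},
    {"x":2,"y":205,"z":0,"ax":0,"ay":0,"az":0,"fingers":1},
    {"x":2,"y":225,"z":0,"ax":0,"ay":0,"az":0,"fingers":1},
    {"x":2,"y":234,"z":0,"ax":0,"ay":0,"az":0,"fingers":1},
    {"x":2,"y":234,"z":0,"ax":0,"ay":0,"az":0,"fingers":1},
    {"x":2,"y":234,"z":0,"ax":0,"ay":0,"az":0,"fingers":1}
  ]
}}

```text
clock: 3.62
tool_pos: [0.6455, -0.0079, 0.0697]
ee_rot: [-1.483, -0.615, 0.613]
force: [-0.2, 0.3, 0.3]
width: 0.006
```

```bash
sed -i 's/^D=.*/D=[[(.039,.0),(.045,.018),(.045,.024)]]/' fit.py; python3 - <<'E'
from fit import *
s=bot.state();print(s['tool_pos'],s['force'])
for n in('wrist','side'): snap(n,n+'2')
a=cv2.imread('pics/wrist2.png');b=cv2.imread('pics/side2.png')[180:330,220:370]
cv2.imwrite('pics/c2.png',np.hstack([cv2.resize(a,(533,400)),cv2.resize(b,(267,267)).__class__(0) if 0 else cv2.copyMakeBorder(cv2.resize(b,(267,267)),0,133,0,0,0)]))
E
```

```text
[ 0.64546672 -0.00792797  0.06971989] [-0.21774024  0.31256778  0.30255938]
```

View pics/c2.png

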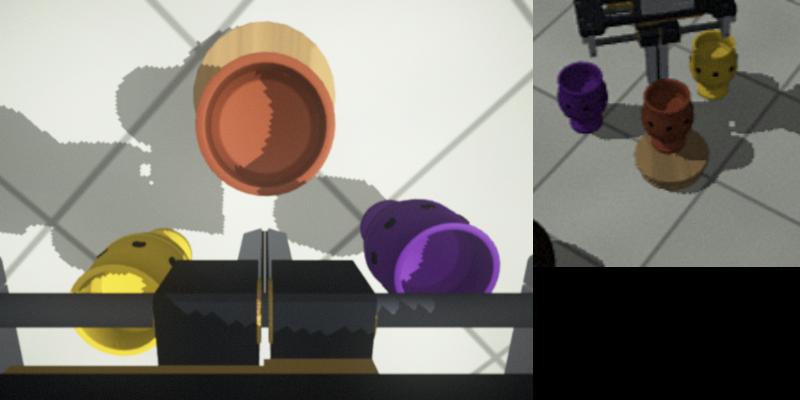

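The fingers line up with the burner (column 264 against 265) and all bystanders are clear. Next I'll approach and push slowly, stopping well short of the centre.

>>> {"name": "step_arm", "arguments": {
  "plan": [
    {"x":0,"y":0,"z":8,"ax":0,"ay":0,"az":0,"fingers":1},
    {"x":0,"y":0,"z":16,"ax":0,"ay":0,"az":0,"fingers":1},
    {"x":0,"y":0,"z":21,"ax":0,"ay":0,"az":0,"fingers":1},
    {"x":0,"y":0,"z":24,"ax":0,"ay":0,"az":0,"fingers":1},
    {"x":0,"y":0,"z":25,"ax":0,"ay":0,"az":0,"fingers":1},
    {"x":0,"y":0,"z":26,"ax":0,"ay":0,"az":0,"fingers":1},
    {"x":0,"y":0,"z":27,"ax":0,"ay":0,"az":0,"fingers":1},
    {"x":0,"y":0,"z":28,"ax":0,"ay":0,"az":0,"fingers":1},
    {"x":0,"y":0,"z":29,"ax":0,"ay":0,"az":0,"fingers":1},
    {"x":0,"y":0,"z":30,"ax":0,"ay":0,"az":0,"fingers":1},
    {"x":0,"y":0,"z":31,"ax":0,"ay":0,"az":0,"fingers":1},
    {"x":0,"y":0,"z":32,"ax":0,"ay":0,"az":0,"fingers":1},
    {"x":0,"y":0,"z":33,"ax":0,"ay":0,"az":0,"fingers":1},
    {"x":0,"y":0,"z":34,"ax":0,"ay":0,"az":0,"fingers":1},
    {"x":0,"y":0,"z":35,"ax":0,"ay":0,"az":0,"fingers":1},
    {"x":0,"y":0,"z":36,"ax":0,"ay":0,"az":0,"fingers":1},
    {"x":0,"y":0,"z":37,"ax":0,"ay":0,"az":0,"fingers":1},
    {"x":0,"y":0,"z":37,"ax":0,"ay":0,"az":0,"fingers":1}
  ]
}}

```text
clock: 5.98
tool_pos: [0.6185, 0.0183, 0.0684]
ee_rot: [-1.482, -0.614, 0.614]
force: [2.4, -0.4, 1.1]
width: 0.004
```

```bash
cat > look.py <<'E'
from fit import *
import sys
k=sys.argv[1]; s=bot.state();print(s['clock'],s['tool_pos'],s['force'])
for n in('wrist','side','top'):
    snap(n,n+k)
    try: run(n+k,[.592,.045],[.5847,.0527])
    except Exception as e: print(n,e)
a=cv2.imread(f'pics/wrist{k}.png');b=cv2.imread(f'pics/side{k}.png')[180:330,220:370]
cv2.imwrite(f'pics/c{k}.png',np.hstack([cv2.resize(a,(533,400)),cv2.copyMakeBorder(cv2.resize(b,(267,267)),0,133,0,0,0)]))
E
python3 look.py 3
```

```text
5.975 [0.61845682 0.01829995 0.06844992] [ 2.35160682 -0.41257336  1.06630059]
wrist3 burner [589.7  46.8] stand [584.7  52.7] b-s mm [ 5.  -5.9] 7.695889625106207 err px 68.95026528258363 0.0
side3 burner [588.1  49.7] stand [583.3  54.3] b-s mm [ 4.9 -4.6] 6.696906049234156 err px 55.0316647443291 28.486889657823916
top max() iterable argument is empty
```

View pics/c3.png

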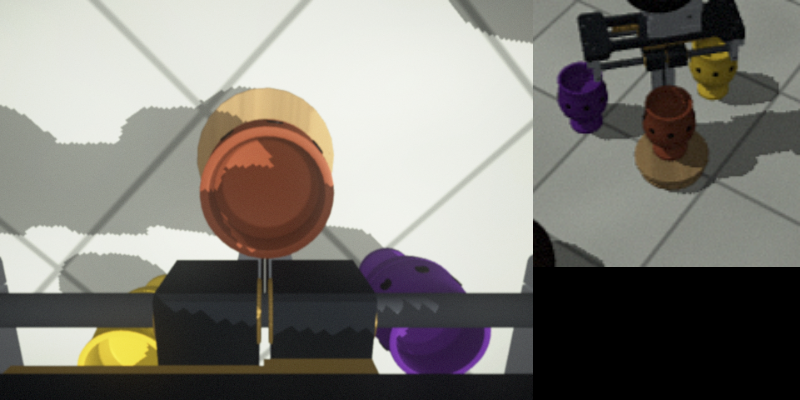

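The burner slid about 10 mm and stayed upright, leaving 6.7 mm along tool z. I'll push another 5 mm, then back off and measure.

>>> {"name": "step_arm", "arguments": {
  "plan": [
    {"x":0,"y":0,"z":1,"ax":0,"ay":0,"az":0,"fingers":1},
    {"x":0,"y":0,"z":2,"ax":0,"ay":0,"az":0,"fingers":1},
    {"x":0,"y":0,"z":3,"ax":0,"ay":0,"az":0,"fingers":1},
    {"x":0,"y":0,"z":4,"ax":0,"ay":0,"az":0,"fingers":1},
    {"x":0,"y":0,"z":5,"ax":0,"ay":0,"az":0,"fingers":1},
    {"x":0,"y":0,"z":5,"ax":0,"ay":0,"az":0,"fingers":1},
    {"x":0,"y":0,"z":2,"ax":0,"ay":0,"az":0,"fingers":1},
    {"x":0,"y":0,"z":-5,"ax":0,"ay":0,"az":0,"fingers":1},
    {"x":0,"y":0,"z":-25,"ax":0,"ay":0,"az":0,"fingers":1},
    {"x":0,"y":0,"z":-37,"ax":0,"ay":0,"az":0,"fingers":1},
    {"x":0,"y":-50,"z":-37,"ax":0,"ay":0,"az":0,"fingers":1},
    {"x":0,"y":-110,"z":-37,"ax":0,"ay":0,"az":0,"fingers":1},
    {"x":0,"y":-170,"z":-37,"ax":0,"ay":0,"az":0,"fingers":1},
    {"x":0,"y":-230,"z":-60,"ax":0,"ay":0,"az":0,"fingers":1},
    {"x":0,"y":-230,"z":-60,"ax":0,"ay":0,"az":0,"fingers":1},
    {"x":0,"y":-230,"z":-60,"ax":0,"ay":0,"az":0,"fingers":1}
  ]
}}

```text
clock: 8.12
tool_pos: [0.661, -0.0248, 0.2981]
ee_rot: [-1.482, -0.613, 0.614]
force: [-1.0, 0.0, -1.6]
width: 0.004
```

```bash
python3 look.py 4
```

```text
8.125 [ 0.66102659 -0.0247542   0.2980706 ] [-1.00345381  0.01872876 -1.61564139]
wrist4 burner [586.2  50.3] stand [584.3  51.1] b-s mm [ 1.9 -0.8] 2.039185524853699 err px 278.52093810073046 207.73956170703576
side4 burner [584.5  53.5] stand [583.4  54.3] b-s mm [ 1.2 -0.7] 1.3716793366252131 err px 47.66638985005767 24.245059592464436
top max() iterable argument is empty
```

View pics/c4.png

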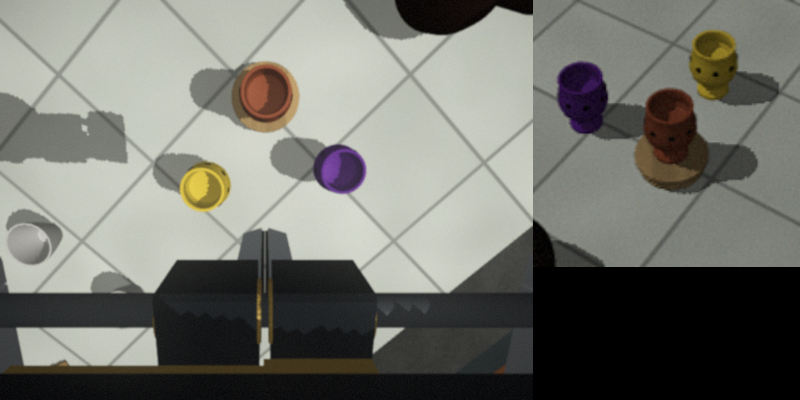

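Only 1.4–2 mm is left and the burner is upright. I'll move the arm aside so the top camera can check this independently.

>>> {"name": "step_arm", "arguments": {
  "plan": [
    {"x":-44,"y":0,"z":-44,"ax":0,"ay":0,"az":0,"fingers":1},
    {"x":-88,"y":0,"z":-88,"ax":0,"ay":0,"az":0,"fingers":1},
    {"x":-132,"y":0,"z":-132,"ax":0,"ay":0,"az":0,"fingers":1},
    {"x":-176,"y":0,"z":-176,"ax":0,"ay":0,"az":0,"fingers":1},
    {"x":-212,"y":0,"z":-212,"ax":0,"ay":0,"az":0,"fingers":1},
    {"x":-212,"y":0,"z":-212,"ax":0,"ay":0,"az":0,"fingers":1},
    {"x":-212,"y":0,"z":-212,"ax":0,"ay":0,"az":0,"fingers":1}
  ]
}}

```text
clock: 9.15
tool_pos: [0.6609, -0.3235, 0.2973]
ee_rot: [-1.481, -0.613, 0.615]
force: [1.0, 0.5, -0.5]
width: -0.0
```

```bash
python3 look.py 5; cd pics; python3 -c "
import cv2,numpy as np
a=cv2.resize(cv2.imread('top5.png'),(480,360));b=cv2.imread('top5_fit.png');c=cv2.imread('side5_fit.png')
b=np.vstack([b[:,:400],c[:,:400]]) if b is not None else c
b=cv2.resize(b,(300,600));a=cv2.copyMakeBorder(a,0,240,0,0,0);cv2.imwrite('c5b.png',np.hstack([a,b]))"
```

```text
9.15 [ 0.66089184 -0.32348922  0.29729518] [ 0.99888941  0.48022472 -0.47623224]
wrist max() iterable argument is empty
side5 burner [584.5  53.5] stand [583.2  54.5] b-s mm [ 1.4 -1. ] 1.7160081156646307 err px 48.80176855055748 23.88090734332949
top5 burner [586.2  52.2] stand [585.2  53.8] b-s mm [ 1.  -1.6] 1.8771080132236821 err px 62.82709727028067 23.319384851980008
```

View pics/c5b.png

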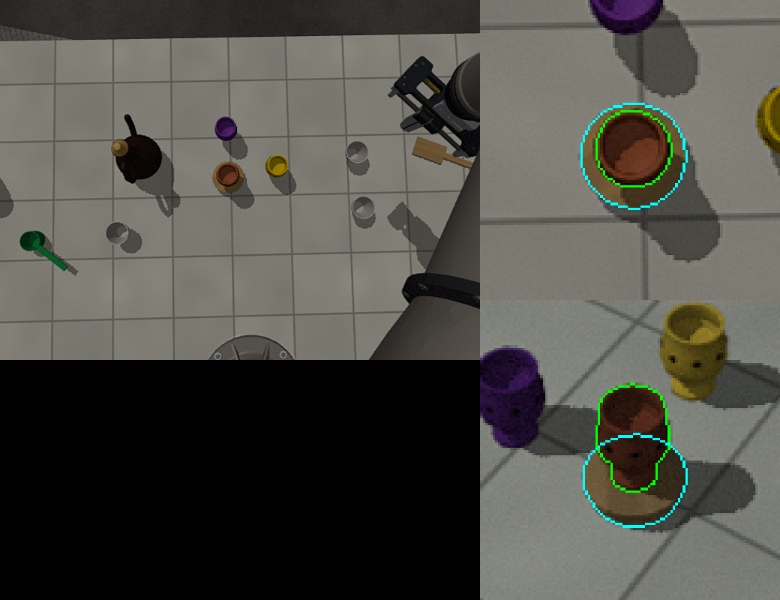

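Every camera view agrees on about 1.8 mm left, still along the same push line. One more tap of the same kind, about 1.7 mm past the earlier contact position, removes it, and there's plenty of time.

>>> {"name": "step_arm", "arguments": {
  "plan": [
    {"x":44,"y":0,"z":44,"ax":0,"ay":0,"az":0,"fingers":1},
    {"x":88,"y":0,"z":88,"ax":0,"ay":0,"az":0,"fingers":1},
    {"x":132,"y":0,"z":132,"ax":0,"ay":0,"az":0,"fingers":1},
    {"x":176,"y":0,"z":176,"ax":0,"ay":0,"az":0,"fingers":1},
    {"x":212,"y":0,"z":212,"ax":0,"ay":0,"az":0,"fingers":1},
    {"x":212,"y":0,"z":235,"ax":0,"ay":0,"az":0,"fingers":1},
    {"x":212,"y":0,"z":235,"ax":0,"ay":0,"az":0,"fingers":1},
    {"x":212,"y":60,"z":235,"ax":0,"ay":0,"az":0,"fingers":1},
    {"x":212,"y":120,"z":235,"ax":0,"ay":0,"az":0,"fingers":1},
    {"x":212,"y":170,"z":235,"ax":0,"ay":0,"az":0,"fingers":1},
    {"x":212,"y":205,"z":235,"ax":0,"ay":0,"az":0,"fingers":1},
    {"x":212,"y":225,"z":235,"ax":0,"ay":0,"az":0,"fingers":1},
    {"x":212,"y":230,"z":235,"ax":0,"ay":0,"az":0,"fingers":1},
    {"x":212,"y":230,"z":235,"ax":0,"ay":0,"az":0,"fingers":1}
  ]
}}

```text
clock: 11.05
tool_pos: [0.6453, -0.0081, 0.0694]
ee_rot: [-1.483, -0.615, 0.613]
force: [0.4, 0.5, 1.1]
width: 0.008
```

>>> {"name": "step_arm", "arguments": {
  "plan": [
    {"x":0,"y":0,"z":10,"ax":0,"ay":0,"az":0,"fingers":1},
    {"x":0,"y":0,"z":20,"ax":0,"ay":0,"az":0,"fingers":1},
    {"x":0,"y":0,"z":28,"ax":0,"ay":0,"az":0,"fingers":1},
    {"x":0,"y":0,"z":33,"ax":0,"ay":0,"az":0,"fingers":1},
    {"x":0,"y":0,"z":36,"ax":0,"ay":0,"az":0,"fingers":1},
    {"x":0,"y":0,"z":38,"ax":0,"ay":0,"az":0,"fingers":1},
    {"x":0,"y":0,"z":39,"ax":0,"ay":0,"az":0,"fingers":1},
    {"x":0,"y":0,"z":40,"ax":0,"ay":0,"az":0,"fingers":1},
    {"x":0,"y":0,"z":41,"ax":0,"ay":0,"az":0,"fingers":1},
    {"x":0,"y":0,"z":42,"ax":0,"ay":0,"az":0,"fingers":1},
    {"x":0,"y":0,"z":43,"ax":0,"ay":0,"az":0,"fingers":1},
    {"x":0,"y":0,"z":43.8,"ax":0,"ay":0,"az":0,"fingers":1},
    {"x":0,"y":0,"z":43.8,"ax":0,"ay":0,"az":0,"fingers":1},
    {"x":0,"y":0,"z":40,"ax":0,"ay":0,"az":0,"fingers":1},
    {"x":0,"y":0,"z":30,"ax":0,"ay":0,"az":0,"fingers":1},
    {"x":0,"y":0,"z":10,"ax":0,"ay":0,"az":0,"fingers":1},
    {"x":0,"y":0,"z":0,"ax":0,"ay":0,"az":0,"fingers":1},
    {"x":0,"y":-60,"z":0,"ax":0,"ay":0,"az":0,"fingers":1},
    {"x":0,"y":-120,"z":0,"ax":0,"ay":0,"az":0,"fingers":1},
    {"x":0,"y":-180,"z":0,"ax":0,"ay":0,"az":0,"fingers":1}
  ]
}}

```text
clock: 13.55
tool_pos: [0.6448, -0.0088, 0.2504]
ee_rot: [-1.483, -0.613, 0.614]
force: [0.3, 1.3, 0.1]
width: -0.0
```

>>> {"name": "step_arm", "arguments": {
  "plan": [
    {"x":0,"y":-50,"z":0,"ax":0,"ay":0,"az":0,"fingers":1},
    {"x":-44,"y":-50,"z":-44,"ax":0,"ay":0,"az":0,"fingers":1},
    {"x":-88,"y":-50,"z":-88,"ax":0,"ay":0,"az":0,"fingers":1},
    {"x":-132,"y":-50,"z":-132,"ax":0,"ay":0,"az":0,"fingers":1},
    {"x":-176,"y":-50,"z":-176,"ax":0,"ay":0,"az":0,"fingers":1},
    {"x":-212,"y":-50,"z":-225,"ax":0,"ay":0,"az":0,"fingers":1},
    {"x":-212,"y":-50,"z":-225,"ax":0,"ay":0,"az":0,"fingers":1},
    {"x":-212,"y":-50,"z":-225,"ax":0,"ay":0,"az":0,"fingers":1}
  ]
}}

```text
clock: 14.55
tool_pos: [0.6538, -0.3173, 0.298]
ee_rot: [-1.482, -0.613, 0.614]
force: [0.5, 0.0, 0.1]
width: 0.004
```

```bash
python3 look.py 6; cd pics; python3 -c "
import cv2,numpy as np
a=cv2.resize(cv2.imread('top6.png'),(480,360));b=cv2.imread('top6_fit.png');c=cv2.imread('side6_fit.png')
b=np.vstack([b[:,:400],c[:,:400]])
b=cv2.resize(b,(300,600));a=cv2.copyMakeBorder(a,0,240,0,0,0);cv2.imwrite('c6b.png',np.hstack([a,b]))"
```

```text
14.55 [ 0.6538255  -0.31733515  0.29801994] [0.49361912 0.04229113 0.08926689]
wrist max() iterable argument is empty
side6 burner [582.9  55.4] stand [583.3  54.2] b-s mm [-0.4  1.2] 1.2103682268492706 err px 52.52624375240293 27.558046905036527
top6 burner [585.9  54.2] stand [585.3  53.9] b-s mm [0.6 0.3] 0.6825198042460646 err px 55.663883121876204 24.270572856593617
```

View pics/c6b.png

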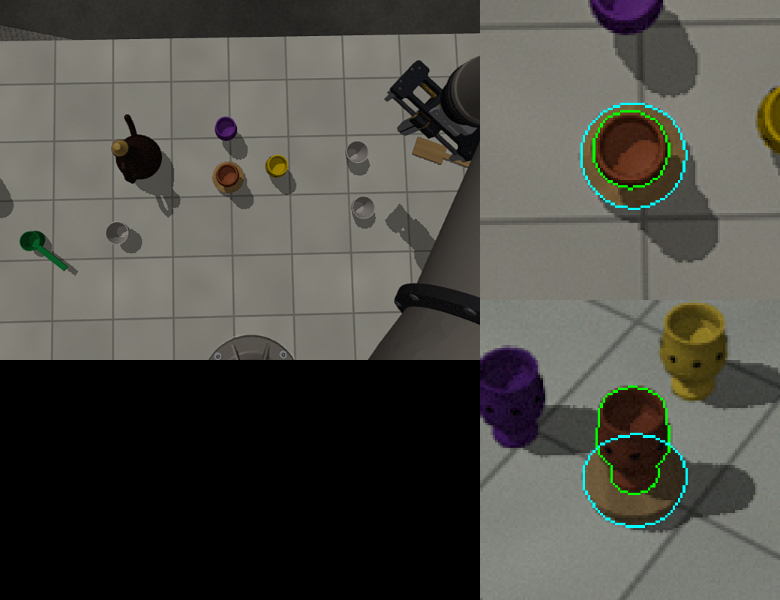

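The burner is upright and about 1 mm from the stand's centre. The stand and the other objects haven't moved, and the arm is clear, so I'm handing in.

```bash
python3 -c "
from plant import bot
print(bot.close_job(), bot.state()['clock'])"
```

```text
the job is handed in; nothing more can be done
the job is handed in; nothing more can be done
```

The clay burner is upright and about 1 mm from the middle of its stand, and the job was handed in at about 14.7 s. I pushed it slowly with the closed fingertips at its widest belt, in three short pushes along one line, about 17 mm in all. Then I moved the arm well clear.

- **Centring:** after the last push, the top camera puts the burner 0.7 mm off centre and the side camera 1.2 mm. They disagree slightly on direction, which is within the calibration error.
- **Upright:** the burner's outline in the side view matches an upright one.
- **Stand and other things:** the stand stayed within measurement noise (under 1 mm). The jebena, cups and look-alikes look unmoved in the top view; I did not measure them.
- **Forces:** readings at the end of each move call stayed below about 3 N. I did not see readings during the moves.
- **What failed:** the first move call was refused for missing keys, and nothing moved. My first fits of the stand were off because of a colour threshold and the assumed straight sides; I corrected both before pushing. In the final check the wrist camera had no view of the burner, so that check rests on the top and side cameras only.

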